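# Park the tube offcut at the chute's stop

### The job

On the photo bench, push the steel tube offcut (not the brass one) up its lane of the sloped chute with the fingertips until it drops into the white pocket against the orange stop and stays there without rolling back. Roll it up steadily: do not flick it, and never lift it off the chute. Leave the brass tube at the foot of its lane and do not disturb the block, the lens cap or the jar.

Things in the scene. Friction and masses are not known exactly. Their poses are not given: they have to be found in the camera images.
- chute: Fixed two-lane sloped chute, 240 mm long, 172 mm wide. Origin: on the bench under its middle; x level and pointing uphill along the lanes, y across, z up. Lane centre lines at y = +42 and -42 mm; each lane is about 76 mm wide between aluminium walls that stand 12 mm above the grey ramp and, at the pocket, 50 mm above the bench.
- ramp (a point): Foot of the ramp surface, midway across (chute x = -120 mm, 12 mm above the bench); x points up the slope, y across, z square to the ramp. The ramp rises at 8 degrees for 187 mm, to the crest. A 6 mm high lip at the foot keeps the tubes from rolling out. A tube lying on the ramp has its centre at z = 22 mm.
- crest (a point): Crest at the ramp's upper end, midway across (chute x = 65 mm, 38 mm above the bench), axes as the chute's. Just past it is a step 7 mm down into the pocket; a tube pushed over the crest drops in by itself and the step keeps it from rolling back.
- pocket (a point): White pocket floor at the foot of the orange stop, midway across (chute x = 106 mm, 31 mm above the bench), axes as the chute's. The floor is level, 41 mm long from step to stop; the stop's top is 63 mm above the bench. A tube parked in the pocket has its centre 22 to 25 mm short of the stop face, 53 mm above the bench.
- steel_tube: The part to push: polished steel (silver) tube offcut, 44 mm in diameter, 70 mm long, 0.14 to 0.28 kg, lying across one of the two lanes at its foot, against the lip, free to roll. Origin at its centre; y is its long axis; x and z turn as it rolls. It starts about 108 mm downhill of the chute's origin, centre 36 mm above the bench.
- brass_tube: Same size in brass (yellow), lying at the foot of the other lane; it stays there. Origin at its centre.
- green_block: Loose green block, 40 mm cube, on the bench beside the chute. Origin under its centre.
- lens_cap: Loose grey lens cap, 62 mm across, 12 mm high, on the bench beside the chute. Origin under its centre.
- pin_jar: Loose amber glass jar, 40 mm across, 55 mm high, on the bench beside the chute. Origin under its centre.
Mind the look-alikes: they are no part of the job. Leave any blue or purple look-alike of the steel_tube alone. Of the things shaped like the brass_tube, the brass one is meant.

How it is judged:
By the outcome, as a careful person would: the job done as asked, in the order asked, and still so for the second after the job is handed in, with the robot touching nothing.
It also fails if it takes over 40 s, if anything falls off the work surface, if the arm or the gripper's body presses on something with over 40 N, if the wrist force passes 120 N, or if a joint passes its speed limit or range.

### The arm

A 6-joint arm with a two-finger parallel gripper is mounted at the origin on the work surface. World frame = base frame: x ahead of the robot, y to its left, z up, the work surface at z = 0. Lengths are in m, angles in degrees, forces in N, time in s.
With the tool pointing down it reaches from about 0.325 to 0.85 m from the base axis. Payload 15.5 kg.
Tool frame: the origin (TCP) lies midway between the tips of the shut fingers; the grasp point (between the pads) lies 19 mm behind it; z points along the fingers, y is the line along which they close (so a half turn about z gives the same grasp; the last joint's range is limited). The gripper opens to 91 mm and grips with 3 to 60 N. Pads are 32 mm wide; open, the fingers measure 118 mm over their backs; the gripper's body (76 mm by 178 mm) begins 60 mm behind the grasp point.
Start: joints at [61.793, 28.281, 77.091, -0, 74.628, -5.472], TCP at [0.242, 0.576, 0.214] pointing down, gripper open.
Joint ranges: [-166.48, 166.48], [-47.26, 123.95], [12.59, 153.08], [-70.14, 250.14], [6.76, 159.57], [-176.63, 176.63]. Speed limits (degrees/s): [108.29, 108.29, 147.25, 172.46, 172.46, 172.46].

### API

Orientations are given as a 3x3 rotation matrix whose columns are the frame's x, y, z axes.
In Python, from bench import ctrl gives the robot as it stands. The module is installed in compiled form; this text tells all that it offers. Calls block until the motion is done:
- ctrl.goto(position, orientation): joint-space move of the TCP to a pose.
- ctrl.move_l(position, vel=0.15, ori=None, contact_N=None): straight line of the TCP; ori=None keeps the orientation; vel is the mean speed in m/s. With contact_N (N) it stops when the force on the tool has changed by that much, and returns True; else False.
- ctrl.movej(angles): joint-space move.
- ctrl.command_gripper(opening): opening from 0.0 (shut) to 1.0 (fully open); the grip force is fixed at half the most; returns when the fingers have stopped.
- ctrl.sleep(seconds).
- ctrl.ik(position, orientation): joint angles nearest the present ones, or None.
- ctrl.read_camera(name): name is "side" or "top" or "wrist"; returns the picture (384x512x3 uint8, blue, green, red); there is no depth.
- ctrl.camera_params(name): a dict with "fx", "fy", "cx", "cy" (pixels), "pose" (4x4, takes a point from camera to world coordinates); the wrist camera has in their place "T_tool_cam" (4x4, takes a point from camera to tool coordinates, whose origin is the TCP and whose axes are the flange's). Camera axes: x right, y up, looking along -z (the intrinsics and any distortion apply to the point x, -y, -z); pixel columns grow to the right and rows downward; lengths in m; the calibration is good to about 2 mm. A picture is of the moment at which its call begins: read the wrist's pose just before it. camera_params takes no time and is no camera call.
A pose or a line that the arm cannot do raises ctrl.MotionError and nothing moves.
- ctrl.sign_off(): hands the job in; it is judged then, once.
Readings, each from a call of its own:
- ctrl.current_t(): time.
- ctrl.current_q(): joint angles.
- ctrl.current_dq(): joint speeds.
- ctrl.current_effort(): joint torques, N m.
- ctrl.current_tool_pos(): TCP position.
- ctrl.current_eef_rot(): TCP orientation.
- ctrl.current_contact_force(): force on the tool from outside, world axes, zero at the start.
- ctrl.current_wrist_torque(): the same for the moment, N m.
- ctrl.current_grip_width(): opening from 0.0 (shut) to 1.0 (fully open).
- ctrl.current_grasp_force(): force on a finger pad.
Only numpy, scipy, OpenCV 4.12 (cv2) and the standard library are available. Lean on these libraries where they do the work, as an engineer would, in place of code of your own. Each camera call takes 0.05 s, during which the arm holds its last target. There are 200 camera calls.

## Working session

There is one attempt and no reset: what is moved stays moved. The work goes in short steps, each a Python script; the robot and the scene stay as the last script left them, time stands still between calls to the robot, and variables do not carry over. Pictures are saved under pics/ and viewed, at most 10 in all, crops included, and the job is handed in when it is done.

```bash
mkdir -p pics; python3 - <<'E'
from bench import ctrl
import cv2,numpy as np
np.set_printoptions(precision=4,suppress=True)
for n in("top","side"):
    cv2.imwrite(f"pics/{n}0.png",ctrl.read_camera(n)); print(n,ctrl.camera_params(n))
print(ctrl.camera_params("wrist"),ctrl.current_eef_rot(),ctrl.current_t())
E
```

```text
top {'fx': 359.29818580663766, 'fy': 359.29818580663766, 'cx': 255.8671106524901, 'cy': 187.87443789819426, 'pose': array([[-0.0146,  0.9864, -0.1639,  0.4305],
       [-0.9995, -0.019 , -0.0255, -0.0214],
       [-0.0282,  0.1635,  0.9861,  0.7591],
       [ 0.    ,  0.    ,  0.    ,  1.    ]])}
side {'fx': 416.1134071740119, 'fy': 416.1134071740119, 'cx': 247.96006816089505, 'cy': 197.50812829783692, 'pose': array([[ 0.9793,  0.1072, -0.172 ,  0.3762],
       [-0.2022,  0.5752, -0.7926, -0.7957],
       [ 0.014 ,  0.811 ,  0.5849,  0.6087],
       [ 0.    ,  0.    ,  0.    ,  1.    ]])}
{'fx': 290.5559389792881, 'fy': 290.5559389792881, 'cx': 253.9432162309569, 'cy': 189.71357013841921, 'T_tool_cam': array([[-0.0005,  0.962 ,  0.273 ,  0.0769],
       [ 1.    ,  0.0006, -0.0005,  0.0002],
       [-0.0007,  0.273 , -0.962 , -0.1712],
       [ 0.    ,  0.    ,  0.    ,  1.    ]])} [[-0.9223  0.3865 -0.0005]
 [ 0.3865  0.9223 -0.001 ]
 [ 0.0001 -0.0011 -1.    ]] 0.1
```

View pics/top0.png

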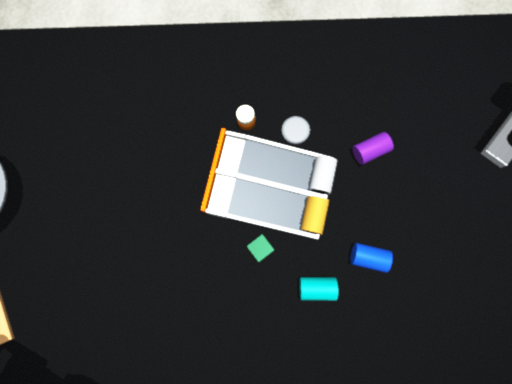

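View pics/side0.png

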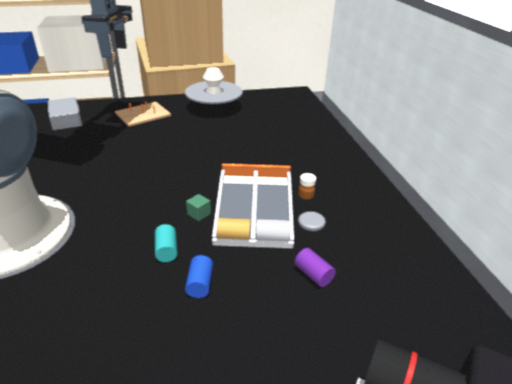

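Tube-like candidates in the top view are silver (323,174), brass (315,215), purple (373,148), blue (371,257) and teal (319,289). The silver one in the far lane is the steel tube. Uphill is image-left, toward the orange stop at (213,170). I'll check this in a close crop.

```bash
python3 - <<'E'
import cv2
a=cv2.imread("pics/top0.png")[110:260,190:350]; b=cv2.imread("pics/side0.png")[150:260,195:345]
cv2.imwrite("pics/c1.png",cv2.resize(a,None,fx=4,fy=4,interpolation=cv2.INTER_CUBIC)[:600])
cv2.imwrite("pics/c2.png",cv2.resize(b,None,fx=5,fy=5,interpolation=cv2.INTER_CUBIC))
E
```

```text
(no output)
```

View pics/c1.png

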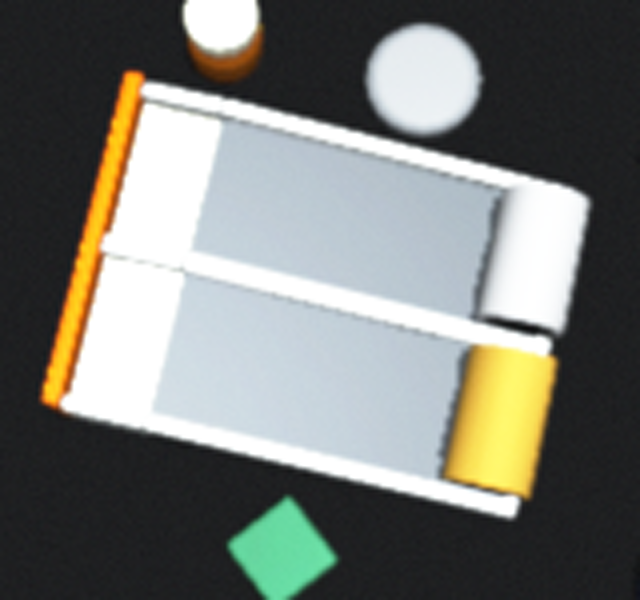

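View pics/c2.png

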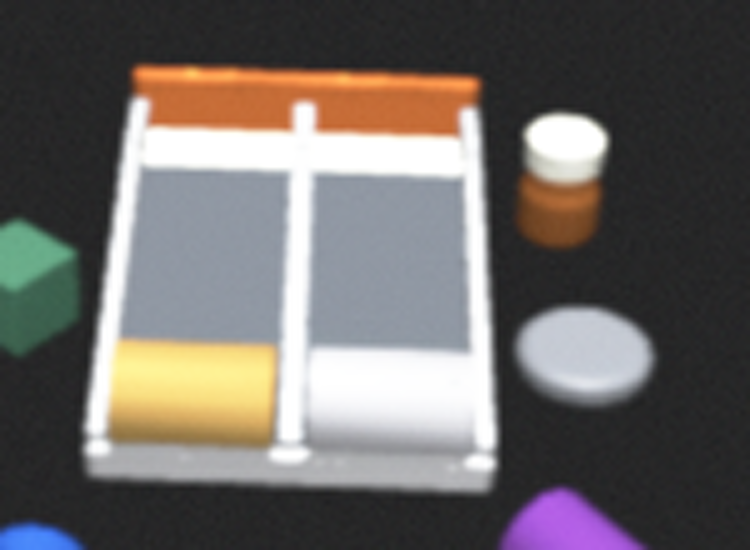

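The crop confirms the choice: the silver tube lies in the far-x lane, centred near top px (324,174), and the brass is in the other lane. The foot, crest and stop corners are visible in both views, so I'll fit the chute pose from them.

```bash
cat > h.py <<'E'
from bench import ctrl
import cv2,numpy as np
from scipy.optimize import least_squares
np.set_printoptions(precision=4,suppress=True)
def proj(P,p,pose):
    c=(np.linalg.inv(pose)@np.c_[P,np.ones(len(P))].T)[:3]
    return np.c_[p["cx"]+p["fx"]*c[0]/-c[2], p["cy"]-p["fy"]*c[1]/-c[2]]
def W(v,P):
    P=np.atleast_2d(P)/1000.; c,s=np.cos(v[2]),np.sin(v[2])
    return P@np.array([[c,-s,0],[s,c,0],[0,0,1]]).T+[v[0],v[1],0]
def R(v,s):   # tool x = s*uphill, z down
    u=np.array([np.cos(v[2]),np.sin(v[2]),0])*s; z=np.array([0,0,-1.])
    return np.c_[u,np.cross(z,u),z]
E
python3 - <<'E'
from h import *
T=[((222,120),(65,-80,38)),((188,250),(65,-4,38)),((185,275),(65,4,38)),((152,415),(65,80,38)),((143,75),(106,-86,63)),((66,405),(106,86,63))]
S=[((135,168),(65,80,38)),((285,170),(65,4,38)),((313,172),(65,-4,38)),((465,178),(65,-80,38)),((88,478),(-120,86,0)),((492,490),(-120,-86,0)),((145,128),(106,80,31)),((462,135),(106,-80,31))]
tp=np.array([t[0] for t in T])/4+[190,110]; sp=np.array([t[0] for t in S])/5+[195,150]
tq=[t[1] for t in T]; sq=[t[1] for t in S]
a,b=ctrl.camera_params("top"),ctrl.camera_params("side")
f=lambda v:np.r_[proj(W(v,tq),a,a["pose"])-tp,proj(W(v,sq),b,b["pose"])-sp].ravel()
r=least_squares(f,[.47,0,1.36],loss="soft_l1"); v=r.x; np.save("v.npy",v)
print(v,np.degrees(v[2])); print(f(v).reshape(-1,2))
k=W(v,[(-108,-42,36)]); print(k,proj(k,a,a["pose"]),proj(k,b,b["pose"]))
q0=ctrl.current_q()
for s in(1,-1): print(s,ctrl.ik(W(v,[(-165,-42,100)])[0],R(v,s)),ctrl.ik(W(v,[(60,-42,50)])[0],R(v,s)))
E
```

```text
[ 0.5593 -0.0287  1.3332] 76.38683073527653
[[ 0.785  -0.2474]
 [ 0.9412  2.1885]
 [ 0.7975 -0.3197]
 [ 0.4065  0.8605]
 [ 0.8169  0.4025]
 [-0.5245  0.614 ]
 [ 1.0676 -1.675 ]
 [ 1.8297 -1.1353]
 [-0.527  -1.4363]
 [-0.0669 -1.6937]
 [ 1.0098 -1.7463]
 [-0.1485 -1.4819]
 [ 0.4469 -0.2705]
 [-0.3644  0.2219]]
[[ 0.5747 -0.1435  0.036 ]] [[324.6059 174.9687]] [[273.5671 229.451 ]]
1 [-25.2588  33.3133  88.4666  -0.      58.22   -11.6456] [-3.7214 38.3793 87.7281 -0.     53.8926  9.8918]
-1 [-25.2588  33.3133  88.4666  -0.      58.22   168.3544] [  -3.7214   38.3793   87.7281   -0.       53.8926 -170.1082]
```

Fit residuals are about 2 mm. I'll go above the foot, partly close the fingers, and take one close look.

```bash
python3 - <<'E'
from h import *
v=np.load("v.npy"); r=R(v,1)
ctrl.goto(W(v,[(-153,-42,180)])[0],r)
ctrl.command_gripper(0.12)
ctrl.move_l(W(v,[(-153,-42,90)])[0],vel=.1)
M=np.eye(4); M[:3,:3]=ctrl.current_eef_rot(); M[:3,3]=ctrl.current_tool_pos()
im=ctrl.read_camera("wrist"); p=ctrl.camera_params("wrist"); np.save("M.npy",M)
cv2.imwrite("pics/w1.png",im)
C=M@p["T_tool_cam"]
P=[(-153,-42,26),(-137,-42,26),(-108,-77,36),(-108,-7,36),(-130,-42,36),(65,-42,38)]
print(ctrl.current_t(),M[:3,3],ctrl.current_grip_width()); print(proj(W(v,P),p,C))
E
```

```text
5.375 [ 0.5645 -0.1874  0.0906] 0.12132352903401403
[[ 253.0028  201.611 ]
 [ 252.9764  183.4584]
 [ 297.8873  150.582 ]
 [ 207.8907  150.6379]
 [ 252.9347  178.1295]
 [ 252.4636 -132.7545]]
```

View pics/w1.png

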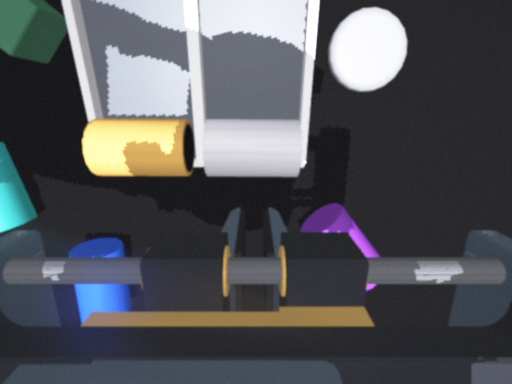

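The tube's ends are at cols 204–301, its rear edge is at row 178, and the finger front is at row 208 (16 mm ahead of the TCP). This matches the fit. The purple tube at (330,220) is clear of the descent. I'll lower and push slowly.

```bash
python3 - <<'E'
from h import *
v=np.load("v.npy"); z=lambda x:27+np.tan(np.radians(8))*(x+146)
g=lambda x:W(v,[(x,-42,z(x))])[0]
p=ctrl.camera_params("wrist")
ctrl.move_l(g(-153),vel=.05)
ctrl.move_l(g(-130),vel=.02)
cv2.imwrite("pics/a.png",ctrl.read_camera("side"))
ctrl.move_l(g(15),vel=.03)
b=ctrl.read_camera("side"); w=ctrl.read_camera("wrist")
print(ctrl.current_t(),ctrl.current_contact_force(),ctrl.current_tool_pos(),g(15))
cv2.imwrite("pics/p1.png",np.hstack([cv2.resize(b[120:280,170:350],(400,356)),cv2.resize(w,(400,356))]))
E
```

```text
13.3 [-0.1237 -2.4225  1.8191] [ 0.6036 -0.024   0.0496] [ 0.6036 -0.024   0.0496]
```

View pics/p1.png

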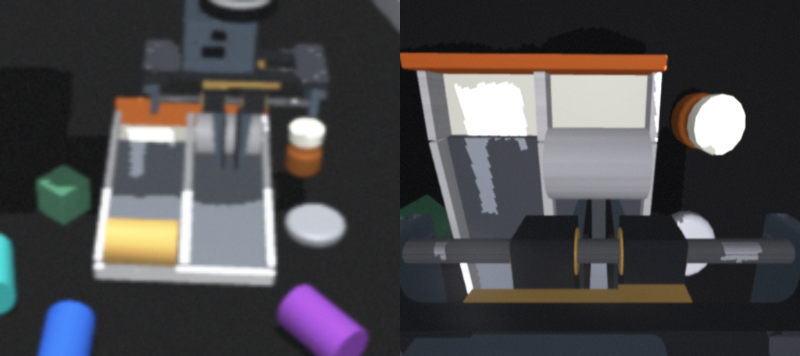

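The tube is square in its lane just below the crest (wrist half, about (598,163)), with the fingers behind it. I'll push it over slowly, then back off.

```bash
python3 - <<'E'
from h import *
v=np.load("v.npy"); g=lambda x,z:W(v,[(x,-42,z)])[0]
ctrl.move_l(g(41,51.5),vel=.02); ctrl.sleep(.3)
print(ctrl.current_contact_force())
ctrl.move_l(g(20,53),vel=.03)
ctrl.move_l(g(10,150),vel=.12); ctrl.sleep(.5)
w=ctrl.read_camera("wrist"); b=ctrl.read_camera("top")
print(ctrl.current_t())
cv2.imwrite("pics/p2.png",np.hstack([cv2.resize(b[110:260,190:350],(384,360)),cv2.resize(w,(400,360))]))
E
```

```text
[-0.1643  0.1427  0.0102]
17.4667
```

View pics/p2.png

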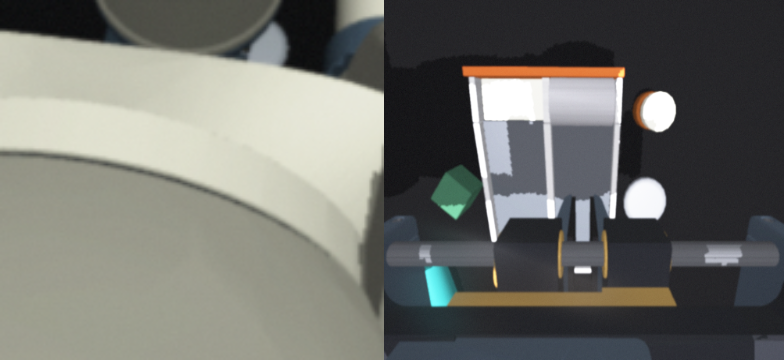

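The wrist view shows the steel tube parked in the white pocket against the orange stop, at about (583,100). The fingers are clear, and the block, cap and jar are in place. The arm blocks the top view.

```bash
python3 -c "
from bench import ctrl
print(ctrl.sign_off(),ctrl.current_t())"
```

```text
the job is handed in; nothing more can be done
the job is handed in; nothing more can be done
```

The job is handed in: the steel tube was rolled steadily up its lane into the white pocket against the orange stop at about 17.5 s, and the block, lens cap and jar were undisturbed; the brass tube was hidden by the gripper in the last picture, but it was at the foot of its lane late in the push and nothing went near it.

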